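Make up the pulsator kit and the regulator kit

ROBOT

A 6-joint arm with a two-finger parallel gripper is mounted at the origin on the work surface. World frame = base frame: x ahead of the robot, y to its left, z up, the work surface at z = 0. Lengths are in m, angles in rad, forces in N, time in s.
With the tool pointing down it reaches from about 0.3 to 0.775 m from the base axis. Payload 14.6 kg.
Tool frame: the origin (TCP) lies on the front face of the gripper's body, between the roots of the fingers; the fingertips stand 97 mm ahead of it and the grasp point (between the pads) lies 78 mm ahead of it; z points along the fingers, x is the direction in which the jaws open and shut, and the axes are right-handed (so a half turn about z gives the same grasp; the last joint's range is limited). The gripper opens to 94 mm and grips with 3 to 60 N. Pads are 16 mm wide; open, the fingers measure 119 mm over their backs; the gripper's body (75 mm by 177 mm) begins 78 mm behind the grasp point.
Start: joints at [1.26, 0.3, 1.521, -0, 1.321, -0.067], TCP at [0.133, 0.534, 0.303] pointing down, gripper open.
Joint ranges: [-3.03, 3.03], [-0.79, 2.21], [0.23, 2.52], [-1.04, 4.18], [0, 3.07], [-2.55, 2.55]. Speed limits (rad/s): [2.22, 2.22, 2.57, 3.14, 3.14, 3.14].

INTERFACE

Orientations are given as [roll, pitch, yaw] about the fixed x, y, z axes, in that order (R = Rz(yaw) Ry(pitch) Rx(roll)).
In Python, from station import sensors, camera, ctrl gives the robot as it stands.
- The arm moves only by the tool move_arm, never from a script. Its argument "rows" is text: rows parted by semicolons, each of 6 numbers parted by spaces: the shift along the tool's x, y, z in mm, then the turn, a rotation vector about the tool's x, y, z in rad. In form: x y z wx wy wz; .... A call has 1 to 20 rows; each row shifts and turns the pose as measured when the row begins, along the tool's axes as they then stand; what a row does not reach is not made up. A row lasts 1/8 s, in which the tool goes at most 62.5 mm and 10.7 degrees, less where a joint would pass 70% of its speed; a pose out of reach is approached as far as the arm can. A call with a gripper value outside its range is refused whole. "grip" is the opening, from -1 (shut) to 1 (fully open), set as the call begins (left out, the last holds). The fingers move at their own pace and stop on an object; "newtons" is the grip in N (left out, the last holds). Time passes only in rows, so rows that do not move let the fingers close. It gives the time, the measured TCP pose, the force and the opening at its end, in the units of the state.
- sensors.get_obs(): the state, without advancing time (a new reading comes with each control period).
- camera(name): name is "scene" or "top"; returns a dict with "color" (400x640x3 uint8, blue, green, red), "z_map" (400x640 float32, m along the optical axis (not along the pixel's ray), 0 where there is no reading), "mtx" (3x3 intrinsics, pixels), "distortion" ([k1, k2, p1, p2, k3] as OpenCV has them; the pictures are not rectified), "position" and "attitude" of the camera in the world. Camera axes: x right, y down, z forward; pixel columns grow to the right and rows downward; lengths in m; the calibration is good to about 2 mm. A picture is of the moment at which its call begins.
- ctrl.hand_in(): hands the job in, once; it reports no verdict.
The state is a dict: "time_s": time; "qpos": joint angles; "joint_vel": joint speeds; "tau": joint torques, N m; "ee_pos": TCP position; "eef_rot": TCP orientation; "force": force on the tool from outside, world axes, zero at the start; "moment": the same for the moment, N m; "grip_width": finger opening in m.
Only numpy, scipy, OpenCV 4.12 (cv2) and the standard library are available. Lean on these libraries where they do the work, as an engineer would, in place of code of your own. Each camera call takes 0.05 s, during which the arm holds its last target.

TASK

Make up the two repair kits from the stock on the bench, every part standing upright on the floor of its own compartment. Green tray: brass nozzle in the black-lined compartment, blue cap in the other; yellow tray: dark steel nozzle in the black-lined compartment, round brown bakelite knob in the middle, red cap at the other end. Leave the white nozzle and the white cap standing where they are.

Things in the scene. Friction and masses are not known exactly. Their poses are not given: they have to be found in the camera images.
- brass_nozzle: Yellow brass pulsator nozzle standing upright: round foot 32 mm across and 6 mm high, plain round body 26 mm across from 6 to 40 mm height, narrow barbed spout (17 mm) to 56 mm. About 110 g. One of the stock parts in the middle of the bench, in no fixed order, about 110 mm apart, with a round green tin with a white lid (52 mm across, 40 mm high) and a dark steel ring nut (42 mm across, 18 mm high) among them. Origin: centre of its underside; z up along its axis.
- steel_nozzle: Dark grey steel pulsator nozzle standing upright: round foot 32 mm across and 6 mm high, plain round body 26 mm across from 6 to 40 mm height, narrow barbed spout (17 mm) to 56 mm. About 100 g. Among the stock. Origin: centre of its underside; z up along its axis.
- white_nozzle: White plastic pulsator nozzle standing upright: round foot 32 mm across and 6 mm high, plain round body 26 mm across from 6 to 40 mm height, narrow barbed spout (17 mm) to 56 mm. Among the stock; belongs to neither kit and stays. Origin: centre of its underside; z up along its axis.
- blue_cap: Blue plastic teat-cup shell cap standing upright: plain round side 48 mm across up to 28 mm height, small domed top with a dark spot at 36 mm. About 40 g. Among the stock. Origin: centre of its underside; z up along its axis.
- red_cap: Red plastic teat-cup shell cap standing upright: plain round side 48 mm across up to 28 mm height, small domed top with a dark spot at 36 mm. About 40 g. Among the stock. Origin: centre of its underside; z up along its axis.
- white_cap: White plastic teat-cup shell cap standing upright: plain round side 48 mm across up to 28 mm height, small domed top with a dark spot at 36 mm. Among the stock; belongs to neither kit and stays. Origin: centre of its underside; z up along its axis.
- bakelite_knob: Loose dark-brown bakelite knob standing upright among the stock: fluted round side 42 mm across (45 mm over the flutes) up to 26 mm height, top 32 mm high with a short ivory pointer line. About 60 g. Origin: centre of its underside; z up along its axis. (A like knob fixed to the grey regulator at the side of the bench is not meant.)
- green_tray: Green low steel kit tray, held fast to the steel tabletop: 152 mm along its x axis, 78 mm along y, floor 3 mm thick, rim and dividers 4 mm thick and reaching 11 mm above the table. Two compartments side by side along x, each 70 x 70 mm inside: centre at x = -37 mm has a black rubber-lined floor, centre at x = +37 mm has a bare green floor. Origin: centre of its underside (on the tabletop), z up.
- yellow_tray: Yellow low steel kit tray, held fast to the steel tabletop: 226 mm along its x axis, 78 mm along y, floor 3 mm thick, rim and dividers 4 mm thick and reaching 11 mm above the table. Three compartments in a row along x, each 70 x 70 mm inside: centre at x = -74 mm has a black rubber-lined floor, those at x = 0 (middle) and x = +74 mm (other end) have bare yellow floors. Origin: centre of its underside (on the tabletop), z up.

How it is judged:
At the end, for the whole second after the job is handed in: All five parts are at rest in the compartments named in the goal: upright within 7 degrees, centres within 24 mm of the compartment centres along both tray axes, undersides within 5 mm of the floor. White nozzle and white cap: upright, within 25 mm of their start, never over 40 mm away (x of brass_nozzle in the frame of green_tray between -0.061 and -0.013 m and y of brass_nozzle in the frame of green_tray between -0.024 and 0.024 m and z of brass_nozzle in the frame of green_tray between -0.002 and 0.008 m and angle between each of brass_nozzle, blue_cap, steel_nozzle, bakelite_knob, red_cap, white_nozzle, white_cap's own z axis and vertical below 0.12 rad and linear speed of each of brass_nozzle, blue_cap, steel_nozzle, bakelite_knob, red_cap below 0.02 m/s and angular speed of each of brass_nozzle, blue_cap, steel_nozzle, bakelite_knob, red_cap below 0.2 rad/s and x of blue_cap in the frame of green_tray between 0.013 and 0.061 m and y of blue_cap in the frame of green_tray between -0.024 and 0.024 m and z of blue_cap in the frame of green_tray between -0.002 and 0.008 m and x of steel_nozzle in the frame of yellow_tray between -0.098 and -0.05 m and y of steel_nozzle in the frame of yellow_tray between -0.024 and 0.024 m and z of steel_nozzle in the frame of yellow_tray between -0.002 and 0.008 m and x of bakelite_knob in the frame of yellow_tray between -0.024 and 0.024 m and y of bakelite_knob in the frame of yellow_tray between -0.024 and 0.024 m and z of bakelite_knob in the frame of yellow_tray between -0.002 and 0.008 m and x of red_cap in the frame of yellow_tray between 0.05 and 0.098 m and y of red_cap in the frame of yellow_tray between -0.024 and 0.024 m and z of red_cap in the frame of yellow_tray between -0.002 and 0.008 m and distance of each of white_nozzle, white_cap from where it was at the start of the episode below 0.025 m); the robot touches nothing.
It fails at once if the white nozzle is moved by more than 40 mm (distance of white_nozzle from where it was at the start of the episode above 0.04 m).
It fails at once if the white cap is moved by more than 40 mm (distance of white_cap from where it was at the start of the episode above 0.04 m).
It also fails if it takes over 120 s, if anything falls off the work surface, if the arm or the gripper's body presses on something with over 40 N, if the wrist force passes 120 N, or if a joint passes its speed limit or range.

## Working session

There is one attempt and no reset: what is moved stays moved. The work goes in short steps, Python scripts to look and compute and a tool call to move; the robot and the scene stay as the last step left them, time stands still between calls to the robot, and variables do not carry over. Pictures are saved under pics/ and viewed, and the job is handed in when it is done.

Besides the shell and the picture viewer there is one more tool, called after ">>>" in YAML: its name, and indented under it one key for each argument. move_arm: Moves the arm, as the interface text tells. Its arguments: {"type":"object","properties":{"rows":{"type":"string"},"grip":{"type":"number"},"newtons":{"type":"number"}},"required":["rows"]}

```bash
mkdir -p pics; ls; python3 - <<'E'
from station import sensors, camera, ctrl
import cv2
o=sensors.get_obs(); print(o)
for n in("scene","top"):
    c=camera(n); cv2.imwrite(f"pics/{n}0.png",c["color"]); print(n,c["mtx"],c["distortion"],c["position"],c["attitude"])
E
```

```text
pics
{'time_s': 0.0, 'qpos': array([ 1.26041488e+00,  3.00454680e-01,  1.52155959e+00, -9.21445137e-06,
        1.32070686e+00, -6.66305746e-02]), 'joint_vel': array([-9.16592294e-04,  1.88610966e-04, -4.03126616e-04, -9.13153836e-05,
        9.95537882e-04, -9.76627876e-04]), 'tau': array([ 8.68250027e-05, -5.31822145e+01, -3.52728903e+01,  7.07405386e-02,
        2.44486704e-02, -3.44490729e-05]), 'ee_pos': array([0.13271524, 0.53359692, 0.30210437]), 'eef_rot': array([-3.14152642e+00,  1.12656388e-03,  1.32704778e+00]), 'force': array([-0.47461663,  0.15981104,  0.89212789]), 'moment': array([ 0.01075866, -0.00631275,  0.00714441]), 'grip_width': 0.09408068563371787}
scene [[484.10296984   0.         315.68870278]
 [  0.         484.10296984 196.48649995]
 [  0.           0.           1.        ]] [-0.14707289  0.          0.          0.          0.        ] [1.27806948 0.03266818 0.5780386 ] [-2.21987747 -0.00435979  1.62452848]
top [[499.77211539   0.         316.63405402]
 [  0.         499.77211539 197.063551  ]
 [  0.           0.           1.        ]] [-0.11568683  0.          0.          0.          0.        ] [ 0.39420678 -0.01488926  1.21442489] [-3.01694806  0.0095026  -1.59371631]
```

View pics/top0.png

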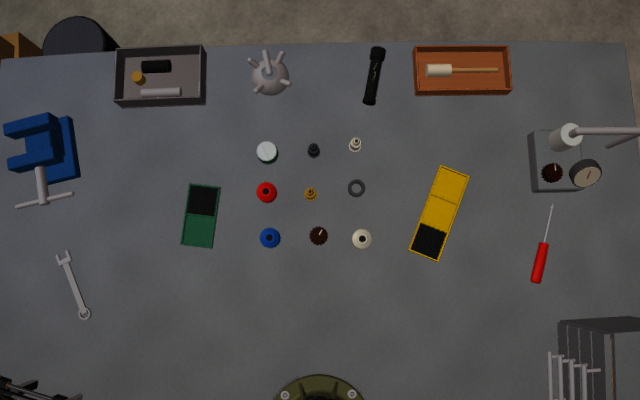

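View pics/scene0.png

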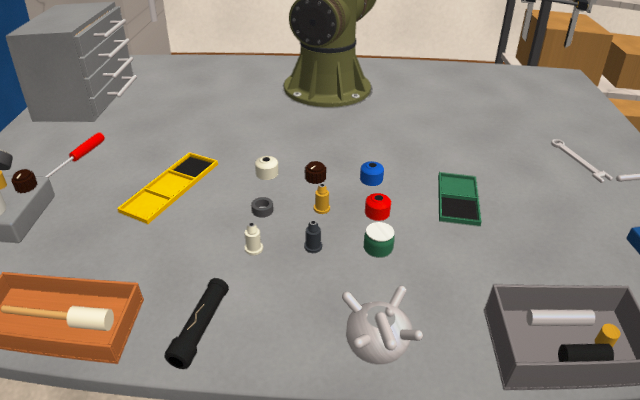

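```bash
cat > h.py <<'E'
from station import sensors, camera, ctrl
import cv2, numpy as np
from scipy.spatial.transform import Rotation as R
def ray(c,uv):
    p=cv2.undistortPoints(np.array(uv,float).reshape(-1,1,2),c["mtx"],np.array(c["distortion"])).reshape(-1,2)
    d=np.c_[p,np.ones(len(p))]@R.from_euler('xyz',c["attitude"]).as_matrix().T
    return np.array(c["position"]),d
def at(c,uv,z):
    o,d=ray(c,uv); return o+d*((z-o[2])/d[:,2])[:,None]
def world(c):
    H,W=c["z_map"].shape; vv,uu=np.mgrid[:H,:W]
    o,d=ray(c,np.c_[uu.ravel(),vv.ravel()])
    return (o+d*c["z_map"].ravel()[:,None]).reshape(H,W,3)
E
python3 - <<'E'
from h import *
c=camera("top"); np.save("c0.npy",c,allow_pickle=True)
im=c["color"]
a=im[125:265,245:385]; cv2.imwrite("pics/mid.png",cv2.resize(a,None,fx=4,fy=4,interpolation=cv2.INTER_CUBIC))
b=np.hstack([im[155:275,175:235],im[155:275,400:480]]);cv2.imwrite("pics/trays.png",cv2.resize(b,None,fx=5,fy=5,interpolation=cv2.INTER_CUBIC))
W=world(c)
m=((W[...,2]>0.012)&(W[...,2]<.08)&(c["z_map"]>0)).astype(np.uint8)
m[:, :240]=0; m[:,385:]=0; m[:125]=0; m[265:]=0
n,l,s,ce=cv2.connectedComponentsWithStats(m)
for i in range(1,n):
    P=W[l==i]; top=P[P[:,2]>P[:,2].max()-.006]
    mean=im[l==i].mean(0).round()
    print(s[i],ce[i].round(1),"zmax",P[:,2].max().round(4),"topc",np.median(top,0).round(4),(P[:,:2].min(0)+P[:,:2].max(0))/2,np.ptp(P[:,:2],axis=0),mean)
print("table z", np.median(W[280:300,250:400,2]))
E
```

```text
[350 138  11  13 111] [354.9 143.8] zmax 0.0587 topc [ 0.6718 -0.1025  0.0555] [ 0.67092868 -0.1026703 ] [0.02552043 0.02404604] [ 93. 107. 114.]
[256 142  22  22 381] [266.7 152.5] zmax 0.0471 topc [0.656  0.1139 0.0423] [0.65451012 0.1125043 ] [0.04918424 0.0514591 ] [129. 132. 127.]
[308 144  11  12 112] [313.  149.4] zmax 0.059 topc [ 0.6592 -0.0013  0.0561] [ 0.65855308 -0.00082385] [0.02397449 0.02467472] [26. 24. 23.]
[348 180  17  17 147] [356.1 188. ] zmax 0.0234 topc [ 0.5662 -0.1031  0.0189] [ 0.5644411  -0.10271309] [0.03986275 0.03929965] [43. 41. 42.]
[256 183  21  20 323] [265.9 192.3] zmax 0.0418 topc [0.5575 0.1154 0.0371] [0.55721148 0.11492252] [0.04541009 0.04727572] [  9.  12. 123.]
[304 188  12  12 106] [309.5 193.4] zmax 0.0576 topc [0.552  0.0083 0.0547] [0.55204876 0.01011496] [0.02462246 0.02678558] [22. 71. 99.]
[309 227  19  19 260] [318.1 235.9] zmax 0.0364 topc [ 0.4499 -0.008   0.0329] [ 0.45022345 -0.0081963 ] [0.04274283 0.04299353] [16. 21. 35.]
[260 228  20  20 303] [269.3 237.4] zmax 0.0445 topc [0.4451 0.1118 0.0401] [0.44917595 0.10710154] [0.04490593 0.04527842] [94. 40. 13.]
[352 229  20  20 308] [361.5 238.7] zmax 0.0431 topc [ 0.4402 -0.1113  0.0392] [ 0.4416195  -0.11106551] [0.04521827 0.04561823] [107. 123. 132.]
table z 0.000414900422376574
```

View pics/mid.png

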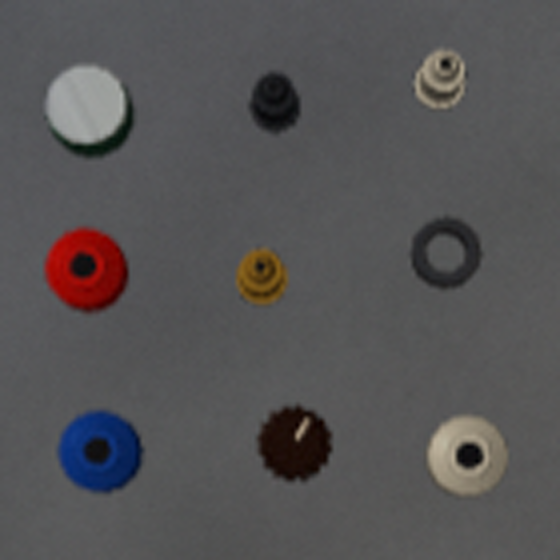

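View pics/trays.png

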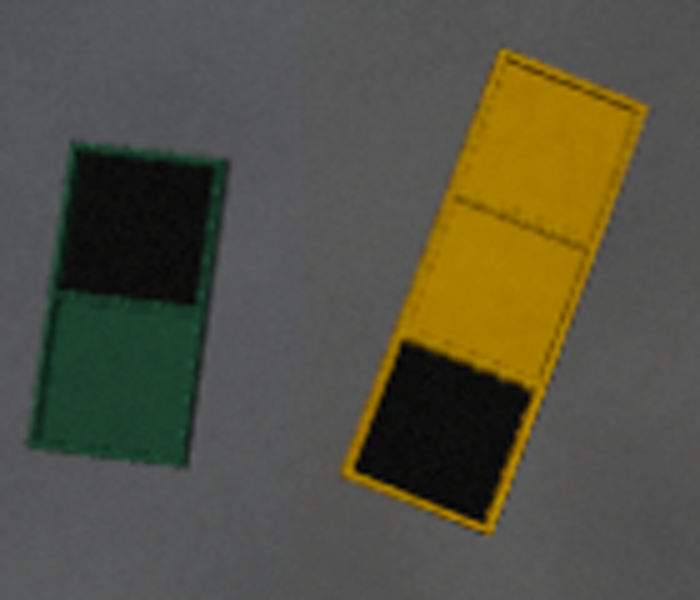

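```bash
python3 - <<'E'
from h import *
c=np.load("c0.npy",allow_pickle=True).item()
f=lambda u,k,o:(np.array(u,float)+.5)/k-.5+np.array(o)
for n,u,z in [("steel",(272,82),.056),("brass",(262,266),.056),("whiteN",(446,64),.056),("red",(84,265),.036),("blue",(97,450),.036),("whiteC",(469,456),.036),("knob",(296,441),.032)]:
    print(n,at(c,[f(u,4,(245,125))],z)[0].round(4))
for n,p,o in [("green",[(72,143),(229,160),(188,467),(29,446)],(175,155)),("yellow",[(502,50),(648,107),(491,533),(343,475)],(340,155))]:
    P=at(c,[f(u,5,o) for u in p],.011); 
    d=np.linalg.norm(P-np.roll(P,-1,0),axis=1)
    ce=P.mean(0); far=(P[0]+P[1])/2; near=(P[2]+P[3])/2
    ax=(far-near)/np.linalg.norm(far-near) if n=="yellow" else (near-far)/np.linalg.norm(far-near)
    print(n,P.round(4).tolist(),d.round(4),ce.round(4),"x axis",ax.round(4))
    for k in ([-.037,.037] if n=="green" else [-.074,0,.074]): print(k,(ce+ax*k).round(4)[:2])
# depth check of trays: pixels higher than 6mm
W=world(c)
for n,(a,b,e,g) in {"green":(165,270,170,230),"yellow":(155,270,400,480)}.items():
    S=c["color"][a:b,e:g].astype(int); 
    hsv=cv2.cvtColor(S.astype(np.uint8),cv2.COLOR_BGR2HSV)
    m=(hsv[...,1]>120)|(hsv[...,2]<35)
    n_,l,s,ce=cv2.connectedComponentsWithStats(m.astype(np.uint8)); i=1+s[1:,4].argmax()
    ys,xs=np.nonzero(l==i); Pz=at(c,np.c_[xs+e,ys+a],.008)
    r=cv2.minAreaRect(Pz[:,:2].astype(np.float32)); print(n,r)
E
```

```text
steel [ 6.638e-01 -6.000e-04  5.600e-02]
brass [0.5539 0.0077 0.056 ]
whiteN [ 0.6723 -0.104   0.056 ]
red [0.5599 0.1142 0.036 ]
blue [0.4496 0.1078 0.036 ]
whiteC [ 0.4409 -0.1113  0.036 ]
knob [ 0.4524 -0.0097  0.032 ]
green [[0.5872, 0.3063, 0.011], [0.5767, 0.2281, 0.011], [0.4273, 0.2482, 0.011], [0.4388, 0.3265, 0.011]] [0.0789 0.1508 0.0791 0.1497] [0.5075 0.2773 0.011 ] x axis [-0.9909  0.1343  0.    ]
-0.037 [0.5442 0.2723]
0.037 [0.4708 0.2822]
yellow [[0.6184, -0.3122, 0.011], [0.5884, -0.3834, 0.011], [0.3829, -0.2946, 0.011], [0.4127, -0.224, 0.011]] [0.0773 0.2239 0.0766 0.2238] [ 0.5006 -0.3035  0.011 ] x axis [ 0.9186 -0.3953  0.    ]
-0.074 [ 0.4326 -0.2743]
0 [ 0.5006 -0.3035]
0.074 [ 0.5685 -0.3328]
green ((0.5080629587173462, 0.278611421585083), (0.0773598924279213, 0.1498458981513977), 82.17082214355469)
yellow ((0.5012694597244263, -0.30343008041381836), (0.0805421993136406, 0.22728395462036133), 66.63233184814453)
```

```bash
cat >> h.py <<'E'
def go(x,y,z,yaw=1.327):
    o=sensors.get_obs(); Rm=R.from_euler('xyz',o["eef_rot"])
    d=Rm.inv().apply(np.array([x,y,z])-o["ee_pos"])*1000
    t=(Rm.inv()*R.from_euler('xyz',[np.pi,0,yaw])).as_rotvec()
    print("shift mm",d.round(1),"rot",t.round(3),"rows>=",np.linalg.norm(d)/62.5,"t",o["time_s"],"pos",o["ee_pos"].round(4),"w",round(o["grip_width"],4),"q",o["qpos"].round(2))
E
python3 - <<'E'
from h import *
c=camera("scene")
im=c["color"]; a=im[145:260,230:400]; cv2.imwrite("pics/smid.png",cv2.resize(a,None,fx=4,fy=4,interpolation=cv2.INTER_CUBIC))
def proj(P):
    Rm=R.from_euler('xyz',c["attitude"]).as_matrix().T; r=Rm
    rv=cv2.Rodrigues(r)[0]; t=-r@np.array(c["position"])
    return cv2.projectPoints(np.array([P],float),rv,t,c["mtx"],np.array(c["distortion"]))[0].ravel()
for n,P in dict(steel=(.6638,-.0006,.056),brass=(.5539,.0077,.056),red=(.5599,.1142,.036),blue=(.4496,.1078,.036),knob=(.4524,-.0097,.032)).items():
    u=proj(P); print(n,u.round(1),((u-[230,145]+.5)*4-.5).round())
go(.45,.108,.2)
E
```

```text
steel [314.2 222.9] [338. 313.]
brass [322.  184.6] [370. 160.]
red [379.1 197.2] [598. 210.]
blue [373.2 164.4] [574.  79.]
knob [315.5 164.8] [344.  81.]
shift mm [-336.4  410.6  102.6] rot [-0.     0.001 -0.   ] rows>= 8.65026095210725 t 0.2 pos [0.1328 0.5337 0.3023] w 0.0936 q [ 1.26  0.3   1.52 -0.    1.32 -0.07]
```

View pics/smid.png

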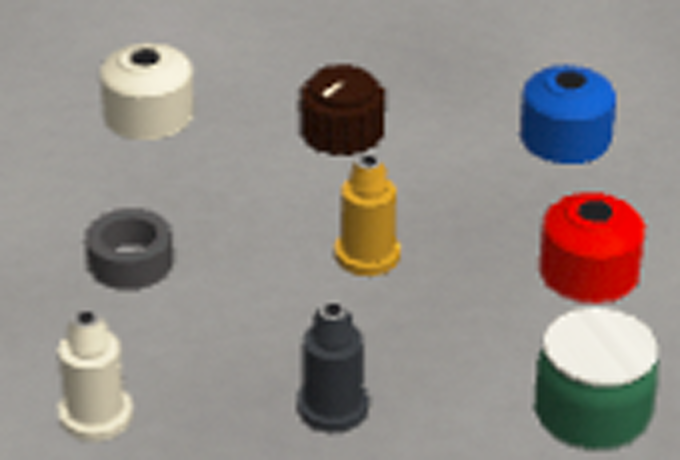

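The scene view confirms the positions from the top camera: steel spout tip at (333,310) in the crop against (338,313) predicted, blue spot at (571,79) against (574,79). I'll start with blue.

>>> move_arm:
  rows: "-31 37 9 0 0 0;-31 37 9 0 0 0;-31 37 9 0 0 0;-31 37 9 0 0 0;-31 37 9 0 0 0;-31 37 9 0 0 0;-31 37 9 0 0 0;-31 37 9 0 0 0;-31 37 9 0 0 0;-31 37 9 0 0 0;-26 40 12 0 0 0;0 0 0 0 0 0"
  grip: 0.6
  newtons: 15

```text
time_s: 1.7
ee_pos: [0.4583, 0.0947, 0.1968]
eef_rot: [3.141, -0.0, 1.329]
force: [-0.3, 0.7, -0.6]
grip_width: 0.0754
```

```bash
python3 -c "
from h import *
go(.45,.108,.108)"
```

```text
shift mm [ 10.9 -11.3  88.8] rot [ 0.001 -0.     0.002] rows>= 1.4432735835335864 t 1.7 pos [0.4583 0.0947 0.1968] w 0.0754 q [ 0.13  0.24  1.86  0.    1.04 -1.2 ]
```

>>> move_arm:
  rows: "11 -11 0 0 0 0;0 0 0 0 0 0;0 0 30 0 0 0;0 0 30 0 0 0;0 0 20 0 0 0;0 0 0 0 0 0"

```text
time_s: 2.45
ee_pos: [0.4475, 0.114, 0.117]
eef_rot: [3.138, -0.002, 1.336]
force: [-0.0, 0.3, -0.7]
grip_width: 0.0753
```

```bash
python3 -c "
from h import *
go(.45,.108,.108)
for n in ('top','scene'): cv2.imwrite(f'pics/{n}1.png',camera(n)['color'])"
```

```text
shift mm [-5.3  3.8  9. ] rot [ 0.004 -0.002  0.009] rows>= 0.1786433331313082 t 2.45 pos [0.4475 0.114  0.117 ] w 0.0753 q [ 0.17  0.36  1.93  0.    0.84 -1.17]
```

View pics/scene1.png

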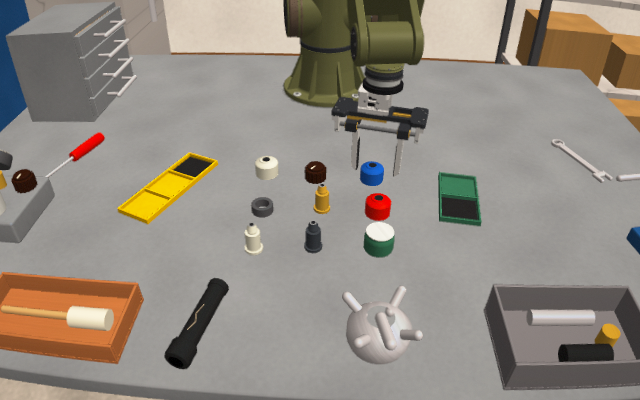

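Fingers straddle the blue cap at (372,173). I'll correct and close.

>>> move_arm:
  rows: "-5 4 0 0.004 -0.002 0.009;0 0 5 0 0 0;0 0 4 0 0 0;0 0 0 0 0 0"

```text
time_s: 3.05
ee_pos: [0.4519, 0.108, 0.1109]
eef_rot: [3.136, -0.002, 1.327]
force: [-0.7, -0.2, -0.4]
grip_width: 0.0753
```

```bash
python3 -c "
from h import *
go(.45,.108,.108)"
```

```text
shift mm [-0.5 -1.9  2.9] rot [ 0.005 -0.002 -0.001] rows>= 0.05588986128285242 t 3.05 pos [0.4519 0.108  0.1109] w 0.0753 q [ 0.16  0.38  1.93  0.    0.83 -1.17]
```

>>> move_arm:
  rows: "0 -2 5 0.005 0 0;0 0 0 0 0 0"

```text
time_s: 3.3
ee_pos: [0.4498, 0.1085, 0.1055]
eef_rot: [-3.141, -0.002, 1.327]
force: [0.6, 0.5, -0.1]
grip_width: 0.0753
```

>>> move_arm:
  rows: "0 0 0 0 0 0;0 0 0 0 0 0;0 0 0 0 0 0;0 0 0 0 0 0;0 0 0 0 0 0;0 0 0 0 0 0"
  grip: -1
  newtons: 15

```text
time_s: 4.05
ee_pos: [0.4499, 0.1086, 0.1056]
eef_rot: [-3.142, -0.002, 1.327]
force: [-0.3, 0.4, -0.5]
grip_width: 0.0476
```

Gripped (47.6 mm). Lift and carry to the green bare compartment.

>>> move_arm:
  rows: "0 0 -20 0 0 0;0 0 -40 0 0 0;0 0 -30 0 0 0;0 0 0 0 0 0"

```text
time_s: 4.55
ee_pos: [0.4495, 0.1083, 0.1976]
eef_rot: [-3.14, -0.002, 1.327]
force: [-0.1, -0.1, -0.7]
grip_width: 0.0477
```

```bash
python3 -c "
from h import *
go(.471,.282,.195)"
```

```text
shift mm [173.7 -21.2   3. ] rot [-0.001 -0.002 -0.   ] rows>= 2.8006998407638015 t 4.55 pos [0.4495 0.1083 0.1976] w 0.0477 q [ 0.16  0.23  1.88  0.    1.04 -1.17]
```

>>> move_arm:
  rows: "30 -4 0 0 0 0;40 -5 0 0 0 0;40 -5 0 0 0 0;40 -5 0 0 0 0;20 -2 0 0 0 0;0 0 0 0 0 0;0 0 0 0 0 0"

```text
time_s: 5.42
ee_pos: [0.4692, 0.281, 0.1897]
eef_rot: [-3.133, 0.004, 1.324]
force: [-0.2, 0.5, -0.6]
grip_width: 0.0476
```

```bash
python3 -c "
from h import *
go(.471,.282,.110)"
```

```text
shift mm [ 1.7  2.1 79.7] rot [-0.008  0.004 -0.003] rows>= 1.2763988808350768 t 5.425 pos [0.4692 0.281  0.1897] w 0.0476 q [ 0.47  0.42  1.64  0.    1.09 -0.85]
```

>>> move_arm:
  rows: "2 2 20 -0.008 0.004 0;0 0 30 0 0 0;0 0 20 0 0 0;0 0 0 0 0 0"

```text
time_s: 5.92
ee_pos: [0.4722, 0.278, 0.1184]
eef_rot: [3.141, -0.0, 1.32]
force: [-0.7, -0.0, 0.1]
grip_width: 0.0478
```

```bash
python3 -c "
from h import *
go(.471,.282,.110)"
```

```text
shift mm [ 3.6 -2.1  8.4] rot [ 0.001 -0.    -0.007] rows>= 0.15061050280721167 t 5.925 pos [0.4722 0.278  0.1184] w 0.0478 q [ 0.47  0.52  1.69 -0.    0.94 -0.85]
```

>>> move_arm:
  rows: "4 -2 4 0 0 -0.007;0 0 4 0 0 0;0 0 1 0 0 0;0 0 0 0 0 0"

```text
time_s: 6.42
ee_pos: [0.4721, 0.2822, 0.1114]
eef_rot: [3.138, -0.002, 1.326]
force: [0.6, 0.2, -0.3]
grip_width: 0.0475
```

```bash
python3 -c "
from h import *
go(.471,.282,.1095); print(sensors.get_obs()['force'])"
```

```text
shift mm [-0.4 -1.   1.8] rot [ 0.003 -0.002 -0.001] rows>= 0.03421595895302033 t 6.425 pos [0.4721 0.2822 0.1114] w 0.0475 q [ 0.47  0.53  1.68 -0.    0.92 -0.85]
[ 0.57197249  0.22158191 -0.26037464]
```

>>> move_arm:
  rows: "0 0 2 0 0 0;0 0 0 0 0 0"

```text
time_s: 6.68
ee_pos: [0.4721, 0.2822, 0.1095]
eef_rot: [3.138, -0.003, 1.327]
force: [0.8, -1.2, -0.6]
grip_width: 0.0479
```

>>> move_arm:
  rows: "0 0 0 0 0 0;0 0 0 0 0 0;0 0 0 0 0 0;0 0 0 0 0 0;0 0 -20 0 0 0;0 0 -40 0 0 0;0 0 -30 0 0 0;0 0 0 0 0 0"
  grip: 0.45

```text
time_s: 7.68
ee_pos: [0.4716, 0.282, 0.2018]
eef_rot: [3.138, -0.002, 1.327]
force: [-0.2, -0.1, 0.0]
grip_width: 0.0684
```

```bash
python3 -c "
from h import *
go(.554,.008,.21)
im=camera('scene')['color']; cv2.imwrite('pics/s2.png',cv2.resize(im[140:260,230:510],None,fx=2.8,fy=2.8))"
```

```text
shift mm [-246.   146.2   -8.3] rot [ 0.003 -0.002 -0.   ] rows>= 4.579899649409124 t 7.675 pos [0.4716 0.282  0.2018] w 0.0684 q [ 0.47  0.4   1.63 -0.    1.1  -0.85]
```

View pics/s2.png

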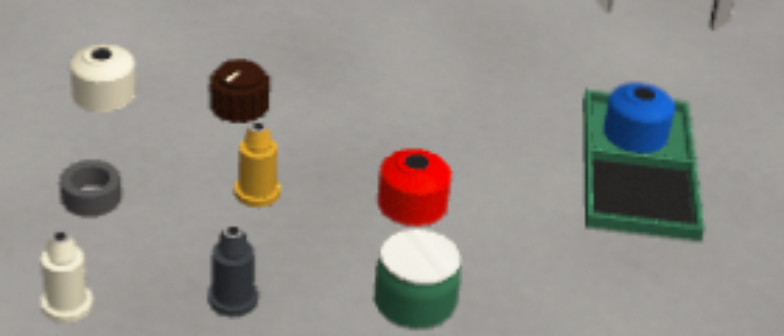

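The blue cap stands in the green compartment (crop 640,115). Next is brass.

>>> move_arm:
  rows: "-30 18 0 0 0 0;-45 27 0 0 0 0;-45 27 0 0 0 0;-45 27 0 0 0 0;-45 27 0 0 0 0;-32 18 0 0 0 0;0 0 0 0 0 0;0 0 0 0 0 0"
  grip: 0.2

```text
time_s: 8.72
ee_pos: [0.5515, 0.0042, 0.1887]
eef_rot: [-3.129, 0.004, 1.328]
force: [0.4, 0.2, 0.0]
grip_width: 0.0564
```

```bash
python3 -c "
from h import *
go(.554,.008,.11)"
```

```text
shift mm [ 4.6  2.5 78.6] rot [-0.013  0.004  0.001] rows>= 1.2607448322085164 t 8.725 pos [0.5515 0.0042 0.1887] w 0.0564 q [-0.06  0.43  1.63 -0.    1.1  -1.39]
```

>>> move_arm:
  rows: "5 2 0 -0.013 0.004 0;0 0 20 0 0 0;0 0 30 0 0 0;0 0 25 0 0 0;0 0 0 0 0 0"

```text
time_s: 9.35
ee_pos: [0.5546, 0.0148, 0.1113]
eef_rot: [3.139, -0.001, 1.335]
force: [-0.3, 0.4, 0.7]
grip_width: 0.0564
```

```bash
python3 -c "
from h import *
go(.554,.008,.108)"
```

```text
shift mm [-6.8  1.   3.3] rot [ 0.003 -0.001  0.008] rows>= 0.12190281956437093 t 9.35 pos [0.5546 0.0148 0.1113] w 0.0564 q [-0.04  0.54  1.67  0.    0.93 -1.37]
```

>>> move_arm:
  rows: "-7 1 3 0.003 0 0.008;0 0 0 0 0 0;0 0 0 0 0 0"

```text
time_s: 9.72
ee_pos: [0.5548, 0.0082, 0.1107]
eef_rot: [3.138, -0.002, 1.327]
force: [0.4, -0.5, 0.4]
grip_width: 0.0562
```

>>> move_arm:
  rows: "0 0 0 0 0 0;0 0 0 0 0 0;0 0 0 0 0 0;0 0 0 0 0 0;0 0 0 0 0 0;0 0 0 0 0 0;0 0 0 0 0 0"
  grip: -1
  newtons: 20

```text
time_s: 10.6
ee_pos: [0.5551, 0.0082, 0.1116]
eef_rot: [3.137, -0.002, 1.327]
force: [-0.5, -0.1, 1.1]
grip_width: 0.0261
```

>>> move_arm:
  rows: "0 0 -20 0 0 0;0 0 -40 0 0 0;0 0 -35 0 0 0;0 0 0 0 0 0"

```text
time_s: 11.1
ee_pos: [0.5541, 0.0081, 0.208]
eef_rot: [3.139, -0.002, 1.327]
force: [-0.4, -0.3, -1.1]
grip_width: 0.0259
```

```bash
python3 -c "
from h import *
go(.544,.2725,.21)"
```

```text
shift mm [254.2 -73.6  -1.7] rot [ 0.002 -0.002  0.   ] rows>= 4.233614219440865 t 11.1 pos [0.5541 0.0081 0.208 ] w 0.0259 q [-0.05  0.4   1.61  0.    1.12 -1.38]
```

>>> move_arm:
  rows: "30 -9 0 0 0 0;45 -13 0 0 0 0;45 -13 0 0 0 0;45 -13 0 0 0 0;45 -13 0 0 0 0;35 -10 0 0 0 0;0 0 0 0 0 0;0 0 0 0 0 0"

```text
time_s: 12.1
ee_pos: [0.5411, 0.269, 0.1954]
eef_rot: [-3.131, 0.006, 1.325]
force: [0.2, -0.2, -0.2]
grip_width: 0.0253
```

```bash
python3 -c "
from h import *
go(.544,.2725,.1155)"
```

```text
shift mm [ 4.5  2.8 79.9] rot [-0.01   0.006 -0.002] rows>= 1.2812067722145228 t 12.1 pos [0.5411 0.269  0.1954] w 0.0253 q [ 0.4   0.53  1.46  0.    1.16 -0.93]
```

>>> move_arm:
  rows: "3 2 20 -0.01 0.006 0;0 0 30 0 0 0;0 0 20 0 0 0;0 0 0 0 0 0"

```text
time_s: 12.6
ee_pos: [0.544, 0.2665, 0.122]
eef_rot: [-3.14, 0.001, 1.32]
force: [0.6, -0.4, -0.7]
grip_width: 0.0255
```

```bash
python3 -c "
from h import *
go(.544,.2725,.1155)"
```

```text
shift mm [ 5.8 -1.5  6.4] rot [-0.002  0.001 -0.007] rows>= 0.1404821762531205 t 12.6 pos [0.544  0.2665 0.122 ] w 0.0255 q [ 0.4   0.62  1.51 -0.    1.02 -0.92]
```

>>> move_arm:
  rows: "6 -1 3 0 0 -0.007;0 0 3 0 0 0;0 0 1 0 0 0;0 0 0 0 0 0"

```text
time_s: 13.1
ee_pos: [0.5456, 0.2724, 0.1169]
eef_rot: [3.141, -0.0, 1.327]
force: [0.4, 0.2, -1.8]
grip_width: 0.0255
```

```bash
python3 -c "
from h import *
go(.544,.2725,.1147); print(sensors.get_obs()['force'])"
```

```text
shift mm [-0.3 -1.6  2.2] rot [ 0.001 -0.    -0.   ] rows>= 0.04314451162772028 t 13.1 pos [0.5456 0.2724 0.1169] w 0.0255 q [ 0.4   0.63  1.5  -0.    1.01 -0.92]
[ 0.35867774  0.24160332 -1.76073464]
```

>>> move_arm:
  rows: "0 -1 2 0 0 0;0 0 0 0 0 0"

```text
time_s: 13.35
ee_pos: [0.5446, 0.2727, 0.115]
eef_rot: [3.14, -0.001, 1.327]
force: [-0.0, -0.3, -0.9]
grip_width: 0.0253
```

>>> move_arm:
  rows: "0 0 0 0 0 0;0 0 0 0 0 0;0 0 0 0 0 0;0 0 0 0 0 0;0 0 -20 0 0 0;0 0 -40 0 0 0;0 0 -40 0 0 0;0 0 0 0 0 0"
  grip: 0.2

```text
time_s: 14.35
ee_pos: [0.5447, 0.2728, 0.223]
eef_rot: [3.138, -0.003, 1.327]
force: [-1.4, -0.6, -0.0]
grip_width: 0.0562
```

```bash
python3 -c "
from h import *
go(.663,-.001,.21)
im=camera('scene')['color']; cv2.imwrite('pics/s3.png',cv2.resize(im[140:260,230:510],None,fx=2.8,fy=2.8))"
```

```text
shift mm [-237.1  180.9   13. ] rot [ 0.004 -0.003 -0.   ] rows>= 4.776465796469321 t 14.35 pos [0.5447 0.2728 0.223 ] w 0.0562 q [ 0.4   0.5   1.43 -0.    1.2  -0.92]
```

View pics/s3.png

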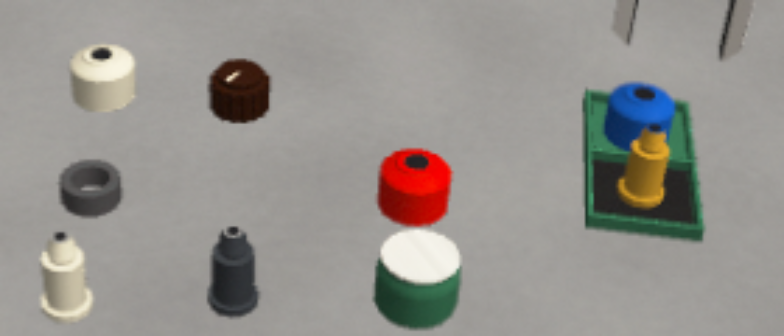

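Brass stands centred on the black floor (crop 642,190). Next is steel.

>>> move_arm:
  rows: "-28 21 0 0 0 0;-45 34 0 0 0 0;-45 34 0 0 0 0;-45 34 0 0 0 0;-45 34 0 0 0 0;-28 22 0 0 0 0;0 0 0 0 0 0;0 0 0 0 0 0"

```text
time_s: 15.4
ee_pos: [0.6616, -0.0075, 0.2148]
eef_rot: [-3.133, 0.002, 1.329]
force: [0.1, 0.4, -0.4]
grip_width: 0.0561
```

```bash
python3 -c "
from h import *
go(.663,-.001,.11)"
```

```text
shift mm [  6.8   0.7 104.8] rot [-0.009  0.002  0.002] rows>= 1.6796839128308871 t 15.4 pos [ 0.6616 -0.0075  0.2148] w 0.0561 q [-0.07  0.63  1.26 -0.    1.27 -1.4 ]
```

>>> move_arm:
  rows: "3 0 0 -0.009 0 0;0 0 20 0 0 0;0 0 40 0 0 0;0 0 30 0 0 0;0 0 10 0 0 0;0 0 0 0 0 0"

```text
time_s: 16.15
ee_pos: [0.6605, 0.0004, 0.1083]
eef_rot: [-3.14, 0.002, 1.334]
force: [-0.1, 0.0, -0.5]
grip_width: 0.0564
```

```bash
python3 -c "
from h import *
go(.663,-.001,.110)"
```

```text
shift mm [-0.7  2.8 -1.7] rot [-0.001  0.002  0.007] rows>= 0.05357680855882596 t 16.15 pos [6.605e-01 4.000e-04 1.083e-01] w 0.0564 q [-0.05  0.74  1.33 -0.    1.07 -1.39]
```

>>> move_arm:
  rows: "0 2 -2 0 0 0.006;0 0 0 0 0 0"

```text
time_s: 16.4
ee_pos: [0.6632, 0.0001, 0.1125]
eef_rot: [3.14, 0.001, 1.328]
force: [0.3, -0.4, -0.5]
grip_width: 0.0566
```

>>> move_arm:
  rows: "0 0 0 0 0 0;0 0 0 0 0 0;0 0 0 0 0 0;0 0 0 0 0 0;0 0 0 0 0 0;0 0 0 0 0 0;0 0 0 0 0 0"
  grip: -1

```text
time_s: 17.27
ee_pos: [0.6636, -0.0001, 0.1139]
eef_rot: [3.138, 0.001, 1.328]
force: [0.6, -0.2, 0.9]
grip_width: 0.0254
```

>>> move_arm:
  rows: "0 0 -20 0 0 0;0 0 -40 0 0 0;0 0 -40 0 0 0;0 0 -10 0 0 0;0 0 0 0 0 0"

```text
time_s: 17.9
ee_pos: [0.6629, 0.0002, 0.2301]
eef_rot: [3.138, 0.001, 1.328]
force: [-0.9, 0.2, -1.4]
grip_width: 0.0255
```

```bash
python3 -c "
from h import *
go(.433,-.2745,.21)"
```

```text
shift mm [-321.9 -157.2   19.7] rot [0.004 0.001 0.001] rows>= 5.740423442546976 t 17.9 pos [6.629e-01 2.000e-04 2.301e-01] w 0.0255 q [-0.05  0.61  1.25 -0.    1.28 -1.38]
```

>>> move_arm:
  rows: "-26 -13 0 0 0 0;-42 -20 0 0 0 0;-42 -20 0 0 0 0;-42 -20 0 0 0 0;-42 -21 0 0 0 0;-42 -21 0 0 0 0;-42 -21 0 0 0 0;-30 -15 0 0 0 0;0 0 0 0 0 0;0 0 0 0 0 0"

```text
time_s: 19.15
ee_pos: [0.4317, -0.268, 0.2164]
eef_rot: [-3.125, -0.003, 1.329]
force: [0.2, 0.8, -1.5]
grip_width: 0.0257
```

```bash
python3 -c "
from h import *
go(.433,-.2745,.117)"
```

```text
shift mm [-6.3  4.4 99.3] rot [-0.016 -0.003  0.002] rows>= 1.5940045618811698 t 19.15 pos [ 0.4317 -0.268   0.2164] w 0.0257 q [-0.63  0.3   1.73 -0.    1.12 -1.95]
```

>>> move_arm:
  rows: "-3 2 10 -0.016 -0.003 0;0 0 30 0 0 0;0 0 35 0 0 0;0 0 15 0 0 0;0 0 0 0 0 0"

```text
time_s: 19.77
ee_pos: [0.4355, -0.2677, 0.1228]
eef_rot: [-3.141, -0.0, 1.334]
force: [-0.3, -0.2, -1.1]
grip_width: 0.0258
```

```bash
python3 -c "
from h import *
go(.433,-.2745,.117)"
```

```text
shift mm [-7.2 -0.9  5.8] rot [-0.001 -0.     0.007] rows>= 0.1480215642941602 t 19.775 pos [ 0.4355 -0.2677  0.1228] w 0.0258 q [-0.62  0.45  1.79 -0.    0.91 -1.96]
```

>>> move_arm:
  rows: "-7 -1 3 0 0 0.007;0 0 3 0 0 0;0 0 1 0 0 0;0 0 0 0 0 0"

```text
time_s: 20.27
ee_pos: [0.4338, -0.2753, 0.118]
eef_rot: [3.139, 0.001, 1.327]
force: [-0.1, 1.0, -1.5]
grip_width: 0.0257
```

```bash
python3 -c "
from h import *
go(.433,-.2745,.117); print(sensors.get_obs()['force'])"
```

```text
shift mm [ 0.6 -1.   1. ] rot [0.003 0.001 0.   ] rows>= 0.023815771435554016 t 20.275 pos [ 0.4338 -0.2753  0.118 ] w 0.0257 q [-0.64  0.46  1.79 -0.    0.9  -1.96]
[-0.11936418  1.02656877 -1.51885632]
```

>>> move_arm:
  rows: "0 0 1 0 0 0;0 0 0 0 0 0"

```text
time_s: 20.52
ee_pos: [0.4339, -0.2753, 0.1172]
eef_rot: [3.138, 0.001, 1.327]
force: [-0.3, -0.4, -0.8]
grip_width: 0.0256
```

>>> move_arm:
  rows: "0 0 0 0 0 0;0 0 0 0 0 0;0 0 0 0 0 0;0 0 0 0 0 0;0 0 -20 0 0 0;0 0 -40 0 0 0;0 0 -40 0 0 0;0 0 0 0 0 0"
  grip: 0.2

```text
time_s: 21.52
ee_pos: [0.4335, -0.275, 0.2201]
eef_rot: [3.139, 0.001, 1.327]
force: [-0.8, 1.0, -0.9]
grip_width: 0.0565
```

```bash
python3 -c "
from h import *
go(.452,-.0095,.21)
im=camera('scene')['color']; cv2.imwrite('pics/s4.png',cv2.resize(im[130:260,100:380],None,fx=2.8,fy=2.8))"
```

```text
shift mm [262.1 -46.2   9.6] rot [0.003 0.001 0.   ] rows>= 4.2615993274906465 t 21.525 pos [ 0.4335 -0.275   0.2201] w 0.0565 q [-0.64  0.3   1.72 -0.    1.12 -1.96]
```

View pics/s4.png

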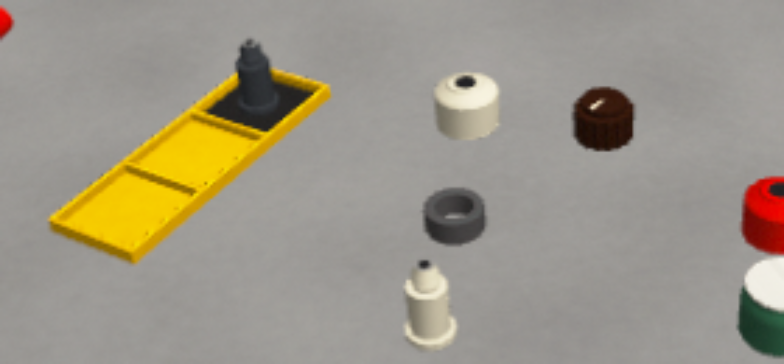

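Steel stands centred on the black floor (crop 257,105). Next is the knob, with the jaws opened wider; the white cap at y=-0.111 stays clear.

>>> move_arm:
  rows: "30 -5 -5 0 0 0;46 -8 0 0 0 0;46 -8 0 0 0 0;46 -8 0 0 0 0;46 -8 0 0 0 0;36 -7 0 0 0 0;0 0 0 0 0 0;0 0 0 0 0 0"
  grip: 0.5

```text
time_s: 22.58
ee_pos: [0.4481, -0.0137, 0.214]
eef_rot: [-3.128, -0.0, 1.326]
force: [0.0, 0.1, -0.1]
grip_width: 0.0704
```

```bash
python3 -c "
from h import *
go(.452,-.0095,.108)"
```

```text
shift mm [  4.9   4.3 106. ] rot [-0.014 -0.    -0.001] rows>= 1.6989949163124853 t 22.575 pos [ 0.4481 -0.0137  0.214 ] w 0.0704 q [-0.11  0.18  1.89  0.    1.08 -1.44]
```

>>> move_arm:
  rows: "1 2 0 -0.014 0 0;0 0 20 0 0 0;0 0 40 0 0 0;0 0 35 0 0 0;0 0 5 0 0 0;0 0 0 0 0 0"

```text
time_s: 23.32
ee_pos: [0.4514, -0.0175, 0.1118]
eef_rot: [3.137, -0.0, 1.319]
force: [0.2, 0.9, 0.9]
grip_width: 0.0705
```

```bash
python3 -c "
from h import *
go(.452,-.0095,.107)"
```

```text
shift mm [ 7.9 -1.5  4.8] rot [ 0.005 -0.    -0.008] rows>= 0.14925992597192209 t 23.325 pos [ 0.4514 -0.0175  0.1118] w 0.0705 q [-0.12  0.36  1.96 -0.    0.82 -1.44]
```

>>> move_arm:
  rows: "8 -1 3 0.005 0 -0.008;0 0 2 0 0 0;0 0 0 0 0 0"

```text
time_s: 23.7
ee_pos: [0.4537, -0.0091, 0.109]
eef_rot: [3.138, -0.001, 1.328]
force: [0.1, -0.1, 0.2]
grip_width: 0.0705
```

```bash
python3 -c "
from h import *
go(.452,-.0095,.107)"
```

```text
shift mm [-0.8 -1.5  2. ] rot [ 0.004 -0.001  0.001] rows>= 0.04204479983581892 t 23.7 pos [ 0.4537 -0.0091  0.109 ] w 0.0705 q [-0.1   0.37  1.95  0.    0.82 -1.43]
```

>>> move_arm:
  rows: "0 -1 2 0.004 0 0;0 0 0 0 0 0"

```text
time_s: 23.95
ee_pos: [0.4528, -0.0088, 0.1072]
eef_rot: [3.141, -0.001, 1.328]
force: [-0.6, 0.1, -0.4]
grip_width: 0.0706
```

>>> move_arm:
  rows: "0 0 0 0 0 0;0 0 0 0 0 0;0 0 0 0 0 0;0 0 0 0 0 0;0 0 0 0 0 0;0 0 0 0 0 0;0 0 0 0 0 0"
  grip: -1

```text
time_s: 24.82
ee_pos: [0.4528, -0.0089, 0.1073]
eef_rot: [3.141, -0.001, 1.328]
force: [0.2, -0.5, 0.6]
grip_width: 0.0417
```

>>> move_arm:
  rows: "0 0 -20 0 0 0;0 0 -40 0 0 0;0 0 -40 0 0 0;0 0 -10 0 0 0;0 0 0 0 0 0"

```text
time_s: 25.45
ee_pos: [0.4521, -0.009, 0.2188]
eef_rot: [-3.139, -0.001, 1.328]
force: [0.3, -0.4, -0.3]
grip_width: 0.0417
```

```bash
python3 -c "
from h import *
go(.501,-.3035,.22)"
```

```text
shift mm [-274.1  118.4   -1.6] rot [-0.003 -0.001  0.001] rows>= 4.7767879337903265 t 25.45 pos [ 0.4521 -0.009   0.2188] w 0.0417 q [-0.1   0.18  1.88  0.    1.08 -1.43]
```

>>> move_arm:
  rows: "-30 13 0 0 0 0;-46 20 0 0 0 0;-46 20 0 0 0 0;-46 20 0 0 0 0;-46 20 0 0 0 0;-32 14 0 0 0 0;-16 7 0 0 0 0;0 0 0 0 0 0;0 0 0 0 0 0;0 0 0 0 0 0"

```text
time_s: 26.7
ee_pos: [0.4983, -0.2955, 0.2027]
eef_rot: [-3.121, -0.006, 1.331]
force: [-0.7, 0.7, -0.7]
grip_width: 0.0419
```

```bash
python3 -c "
from h import *
go(.501,-.3035,.1105)"
```

```text
shift mm [-7.7  6.5 92.1] rot [-0.021 -0.006  0.004] rows>= 1.481999499873643 t 26.7 pos [ 0.4983 -0.2955  0.2027] w 0.0419 q [-0.6   0.47  1.53 -0.    1.16 -1.93]
```

>>> move_arm:
  rows: "-6 4 5 -0.02 -0.006 0;0 0 30 0 0 0;0 0 35 0 0 0;0 0 13 0 0 0;0 0 0 0 0 0"

```text
time_s: 27.32
ee_pos: [0.502, -0.3019, 0.1186]
eef_rot: [3.136, 0.003, 1.334]
force: [0.4, -0.2, -0.4]
grip_width: 0.0415
```

```bash
python3 -c "
from h import *
go(.501,-.3035,.1105)"
```

```text
shift mm [-1.7 -0.7  8.1] rot [0.006 0.003 0.007] rows>= 0.1325779600807526 t 27.325 pos [ 0.502  -0.3019  0.1186] w 0.0415 q [-0.6   0.59  1.57 -0.    0.97 -1.94]
```

>>> move_arm:
  rows: "-2 0 3 0.006 0.003 0.007;0 0 4 0 0 0;0 0 2 0 0 0;0 0 0 0 0 0"

```text
time_s: 27.82
ee_pos: [0.5025, -0.3047, 0.112]
eef_rot: [3.138, 0.001, 1.326]
force: [-0.1, 0.6, -0.8]
grip_width: 0.0418
```

```bash
python3 -c "
from h import *
go(.501,-.3035,.1105); print(sensors.get_obs()['force'])"
```

```text
shift mm [ 0.8 -1.8  1.5] rot [ 0.004  0.001 -0.001] rows>= 0.03971443199993015 t 27.825 pos [ 0.5025 -0.3047  0.112 ] w 0.0418 q [-0.61  0.6   1.57  0.    0.97 -1.93]
[-0.08555465  0.63361273 -0.80480478]
```

>>> move_arm:
  rows: "0 -1 2 0 0 0;0 0 0 0 0 0"

```text
time_s: 28.08
ee_pos: [0.5018, -0.3046, 0.1104]
eef_rot: [3.137, 0.002, 1.326]
force: [0.3, 0.5, 0.2]
grip_width: 0.0412
```

>>> move_arm:
  rows: "0 0 0 0 0 0;0 0 0 0 0 0;0 0 0 0 0 0;0 0 0 0 0 0;0 0 -20 0 0 0;0 0 -40 0 0 0;0 0 -40 0 0 0;0 0 -10 0 0 0;0 0 0 0 0 0"
  grip: 0.4

```text
time_s: 29.2
ee_pos: [0.5011, -0.3041, 0.2276]
eef_rot: [3.135, 0.002, 1.326]
force: [-0.2, 0.6, -1.4]
grip_width: 0.0659
```

```bash
python3 -c "
from h import *
go(.5595,.1145,.22)
im=camera('scene')['color']; cv2.imwrite('pics/s5.png',cv2.resize(im[130:260,100:380],None,fx=2.8,fy=2.8))"
```

```text
shift mm [420.3 -44.7   6.4] rot [ 0.006  0.002 -0.001] rows>= 6.7640660819040885 t 29.2 pos [ 0.5011 -0.3041  0.2276] w 0.0659 q [-0.61  0.45  1.5   0.    1.19 -1.93]
```

View pics/s5.png

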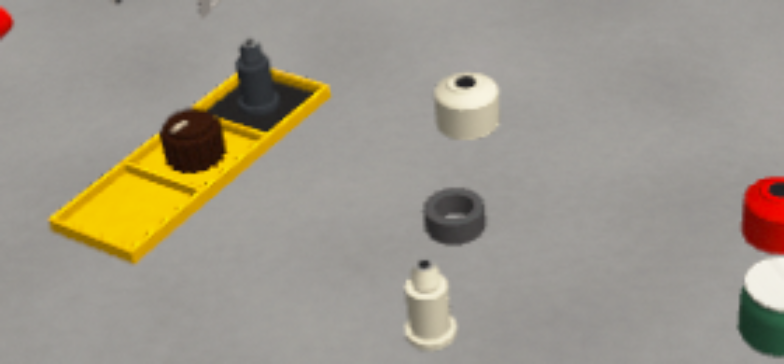

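The knob is upright in the middle compartment (crop 194,140). Red is last.

>>> move_arm:
  rows: "30 -3 -8 0 0 0;46 -5 0 0 0 0;46 -5 0 0 0 0;46 -5 0 0 0 0;46 -5 0 0 0 0;46 -5 0 0 0 0;46 -5 0 0 0 0;46 -5 0 0 0 0;36 -4 0 0 0 0;16 -2 0 0 0 0;0 0 0 0 0 0;0 0 0 0 0 0;0 0 0 0 0 0"
  grip: 0.6

```text
time_s: 30.88
ee_pos: [0.5537, 0.1086, 0.2196]
eef_rot: [-3.124, 0.004, 1.323]
force: [-0.6, -0.2, 0.3]
grip_width: 0.0752
```

```bash
python3 -c "
from h import *
go(.5595,.1145,.107)"
```

```text
shift mm [  7.6   6.1 112.5] rot [-0.018  0.004 -0.004] rows>= 1.8066098309540686 t 30.875 pos [0.5537 0.1086 0.2196] w 0.0752 q [ 0.13  0.42  1.56  0.    1.18 -1.2 ]
```

>>> move_arm:
  rows: "7 3 0 -0.018 0.004 0;0 0 20 0 0 0;0 0 40 0 0 0;0 0 35 0 0 0;0 0 10 0 0 0;0 0 0 0 0 0"

```text
time_s: 31.62
ee_pos: [0.5611, 0.1137, 0.114]
eef_rot: [3.133, -0.002, 1.319]
force: [-0.3, -0.7, 0.4]
grip_width: 0.075
```

```bash
python3 -c "
from h import *
go(.5595,.1145,.107)"
```

```text
shift mm [ 0.4 -1.9  7. ] rot [ 0.009 -0.002 -0.008] rows>= 0.11645565979050809 t 31.625 pos [0.5611 0.1137 0.114 ] w 0.075 q [ 0.14  0.57  1.62 -0.    0.95 -1.18]
```

>>> move_arm:
  rows: "0 -1 4 0.009 -0.002 -0.008;0 0 4 0 0 0;0 0 1 0 0 0;0 0 0 0 0 0"

```text
time_s: 32.12
ee_pos: [0.5614, 0.1141, 0.1077]
eef_rot: [3.138, -0.002, 1.328]
force: [0.8, -0.7, 0.2]
grip_width: 0.0753
```

```bash
python3 -c "
from h import *
go(.5595,.1145,.107)"
```

```text
shift mm [-0.1 -2.   0.7] rot [ 0.004 -0.002  0.001] rows>= 0.033001873770357425 t 32.125 pos [0.5614 0.1141 0.1077] w 0.0753 q [ 0.14  0.58  1.62  0.    0.94 -1.19]
```

>>> move_arm:
  rows: "0 -2 1 0.004 0 0;0 0 0 0 0 0"

```text
time_s: 32.38
ee_pos: [0.5594, 0.1146, 0.1069]
eef_rot: [-3.142, -0.002, 1.328]
force: [0.1, 0.3, -0.0]
grip_width: 0.0748
```

>>> move_arm:
  rows: "0 0 0 0 0 0;0 0 0 0 0 0;0 0 0 0 0 0;0 0 0 0 0 0;0 0 0 0 0 0;0 0 0 0 0 0;0 0 0 0 0 0"
  grip: -1
  newtons: 15

```text
time_s: 33.25
ee_pos: [0.5594, 0.1146, 0.1069]
eef_rot: [-3.142, -0.002, 1.328]
force: [0.5, 0.4, -0.5]
grip_width: 0.0476
```

>>> move_arm:
  rows: "0 0 -20 0 0 0;0 0 -40 0 0 0;0 0 -40 0 0 0;0 0 -20 0 0 0;0 0 0 0 0 0"

```text
time_s: 33.88
ee_pos: [0.559, 0.1143, 0.2297]
eef_rot: [-3.14, -0.001, 1.328]
force: [1.2, -0.1, -0.6]
grip_width: 0.0479
```

```bash
python3 -c "
from h import *
go(.569,-.333,.23)"
```

```text
shift mm [-431.8  117.3   -1.1] rot [-0.002 -0.001  0.001] rows>= 7.158755327241441 t 33.875 pos [0.559  0.1143 0.2297] w 0.0479 q [ 0.14  0.41  1.54  0.    1.19 -1.19]
```

>>> move_arm:
  rows: "-28 8 0 0 0 0;-46 12 0 0 0 0;-46 12 0 0 0 0;-46 13 0 0 0 0;-46 13 0 0 0 0;-46 13 0 0 0 0;-46 13 0 0 0 0;-46 13 0 0 0 0;-46 12 0 0 0 0;-22 5 0 0 0 0;0 0 0 0 0 0;0 0 0 0 0 0;0 0 0 0 0 0"

```text
time_s: 35.5
ee_pos: [0.5662, -0.3296, 0.21]
eef_rot: [-3.12, -0.004, 1.331]
force: [0.6, -0.4, -1.0]
grip_width: 0.0478
```

```bash
python3 -c "
from h import *
go(.569,-.333,.111)"
```

```text
shift mm [-3.   5.7 98.8] rot [-0.021 -0.004  0.004] rows>= 1.5847919082772468 t 35.5 pos [ 0.5662 -0.3296  0.21  ] w 0.0478 q [-0.58  0.62  1.28 -0.    1.27 -1.91]
```

>>> move_arm:
  rows: "-3 4 5 -0.02 -0.004 0;0 0 30 0 0 0;0 0 35 0 0 0;0 0 18 0 0 0;0 0 0 0 0 0"

```text
time_s: 36.12
ee_pos: [0.5711, -0.3317, 0.1201]
eef_rot: [3.137, 0.001, 1.334]
force: [-0.4, -0.6, -0.3]
grip_width: 0.0474
```

```bash
python3 -c "
from h import *
go(.569,-.333,.1105)"
```

```text
shift mm [-1.7 -1.8  9.6] rot [0.005 0.001 0.007] rows>= 0.15848381206274467 t 36.125 pos [ 0.5711 -0.3317  0.1201] w 0.0474 q [-0.58  0.73  1.33  0.    1.08 -1.92]
```

>>> move_arm:
  rows: "-2 -1 4 0.005 0 0.007;0 0 5 0 0 0;0 0 2 0 0 0;0 0 0 0 0 0"

```text
time_s: 36.62
ee_pos: [0.5706, -0.3342, 0.1117]
eef_rot: [3.138, 0.003, 1.326]
force: [0.5, 0.4, -0.2]
grip_width: 0.0477
```

```bash
python3 -c "
from h import *
go(.569,-.333,.1105); print(sensors.get_obs()['force'])"
```

```text
shift mm [ 0.8 -1.8  1.2] rot [ 0.004  0.003 -0.001] rows>= 0.03699326375503072 t 36.625 pos [ 0.5706 -0.3342  0.1117] w 0.0477 q [-0.58  0.74  1.33 -0.    1.07 -1.91]
[ 0.46490349  0.42317415 -0.22279731]
```

>>> move_arm:
  rows: "0 -1 1 0 0 0;0 0 0 0 0 0"

```text
time_s: 36.88
ee_pos: [0.5697, -0.334, 0.111]
eef_rot: [3.137, 0.003, 1.326]
force: [0.1, 0.2, -0.7]
grip_width: 0.0476
```

>>> move_arm:
  rows: "0 0 0 0 0 0;0 0 0 0 0 0;0 0 0 0 0 0;0 0 0 0 0 0;0 0 -20 0 0 0;0 0 -40 0 0 0;0 0 -40 0 0 0;0 0 -40 0 0 0;0 0 0 0 0 0;0 0 0 0 0 0"
  grip: 0.45

```text
time_s: 38.12
ee_pos: [0.569, -0.3333, 0.2624]
eef_rot: [3.133, 0.004, 1.326]
force: [0.2, 0.3, -0.2]
grip_width: 0.0685
```

>>> move_arm:
  rows: "30 30 -30 0 0 0;40 40 0 0 0 0;40 40 0 0 0 0;40 40 0 0 0 0;30 30 0 0 0 0;0 0 0 0 0 0;0 0 0 0 0 0"

```text
time_s: 39.0
ee_pos: [0.7913, -0.1986, 0.286]
eef_rot: [-3.14, 0.003, 1.324]
force: [-0.0, -0.5, -0.4]
grip_width: 0.068
```

```bash
python3 -c "
from h import *
im=camera('scene')['color']; cv2.imwrite('pics/s6.png',cv2.resize(im[130:270,100:500],None,fx=2,fy=2))
c=camera('top'); np.save('c6.npy',c,allow_pickle=True); cv2.imwrite('pics/t6.png',c['color'])"
```

```text
(no output)
```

View pics/s6.png

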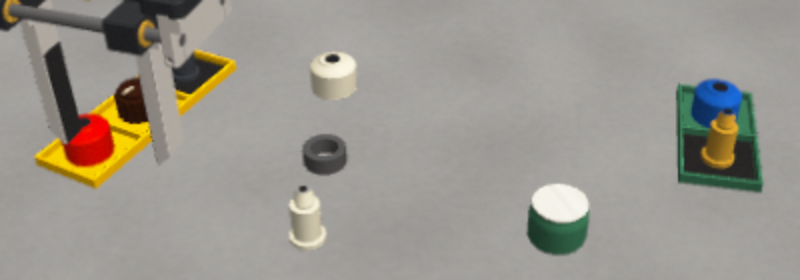

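View pics/t6.png

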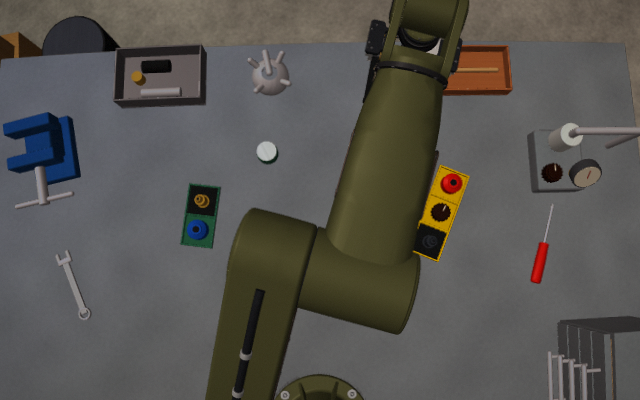

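The arm retreated outward, to (0.79,-0.20), which is harmless. Both trays stay visible from the top, so I'll measure them there.

```bash
python3 - <<'E'
from h import *
im=np.load('c6.npy',allow_pickle=True).item()['color']
b=np.hstack([im[155:275,175:235],im[155:275,400:480]])
b=cv2.resize(b,None,fx=5,fy=5,interpolation=cv2.INTER_CUBIC); cv2.imwrite("pics/trays6.png",np.clip(b.astype(float)*1.6,0,255))
E
```

```text
[ WARN:0@0.123] global loadsave.cpp:1063 imwrite_ Unsupported depth image for selected encoder is fallbacked to CV_8U.
```

View pics/trays6.png

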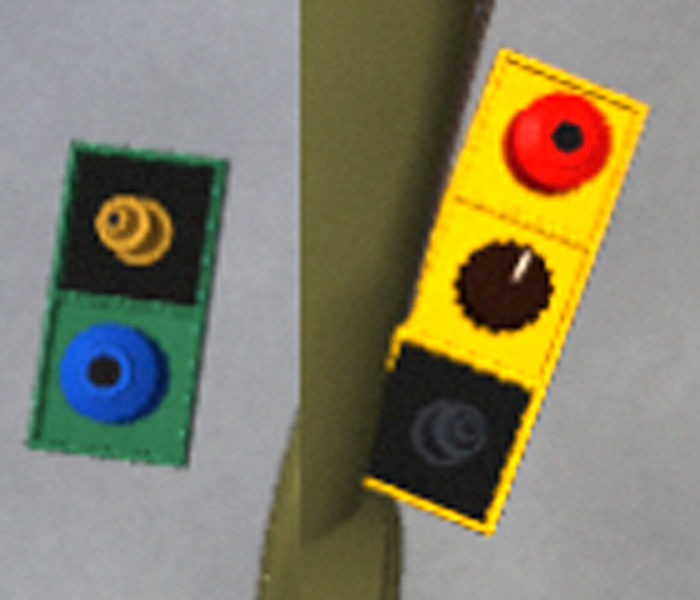

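```bash
python3 - <<'E'
from h import *
c=np.load('c6.npy',allow_pickle=True).item()
f=lambda u,o:(np.array(u,float)+.5)/5-.5+np.array(o)
T={"g":((.5077,.278),(-.991,.134),(175,155)),"y":((.501,-.3035),(.9186,-.395),(340,155))}
for n,u,z,t,k in [("brass",(116,221),.059,"g",-37),("blue",(104,371),.039,"g",37),("steel",(467,426),.059,"y",-74),("knob",(504,286),.035,"y",0),("red",(569,137),.039,"y",74)]:
    ce,ax,o=T[t]; P=at(c,[f(u,o)],z)[0][:2]; d=P-ce; ax=np.array(ax); ay=np.array([-ax[1],ax[0]])
    print(n,P.round(4),"err mm",(d@ax*1000-k).round(1),(d@ay*1000).round(1))
E
```

```text
brass [0.5418 0.2721] err mm 2.4 1.3
blue [0.4727 0.2825] err mm -1.7 0.3
steel [ 0.4329 -0.2745] err mm 0.0 -0.2
knob [ 0.4997 -0.3009] err mm -2.2 1.9
red [ 0.5702 -0.3353] err mm 2.1 -1.9
```

```bash
python3 - <<'E'
from h import *
a=cv2.imread('pics/scene0.png'); b=camera('scene')['color']
for n,(r0,r1,c0,c1) in dict(whiteN=(215,262,235,275),whiteC=(148,188,245,290)).items():
    print(n,np.abs(a[r0:r1,c0:c1].astype(int)-b[r0:r1,c0:c1]).mean(), np.abs(a[r0:r1,c0:c1].astype(int)-b[r0:r1,c0:c1]).max())
print(sensors.get_obs()['joint_vel'].round(3)); ctrl.hand_in()
E
```

```text
whiteN 5.90177304964539 11
whiteC 5.912407407407407 10
[-0.003 -0.01  -0.012  0.001  0.001  0.001]
the job is handed in; nothing more can be done
```

Both kits are made up and the job was handed in at about 39 s of the 120 s allowed.

- **Placing:** blue cap and brass nozzle went into the green tray; steel nozzle, bakelite knob and red cap went into the yellow tray. Each was gripped once, with the jaws kept above the tray rims.
- **Positions:** the last top picture put all five within 2.5 mm of their compartment centres along both tray axes (24 mm allowed).
- **Upright:** the parts look upright and on the floor in the pictures; I did not measure tilt or floor height. In the last scene picture the gripper partly hid the yellow tray, so that tray was checked from the top view only.
- **White nozzle and white cap:** I never touched them. Their areas in the scene picture match the start picture apart from a small uniform brightness change. The arm hid them in the last top picture, so they were checked only in the scene view.
- **Retreat:** the last retreat went outward instead of toward the base. The arm touched nothing and ended clear of the parts.

No check failed.

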